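# Clear the drying stand and slide the brooch tray across the gap

## Task

Clear the drying stand first: hang the rinsing basket by its handle in the dip of the hook, and let go of it there. Then slide the wooden brooch tray from the plywood riser across the gap until it rests wholly and squarely on the drying stand: keep its base at the height of the two surfaces all the way, neither lifting it nor letting either end sag into the gap, and keep the two brooches in it. Leave the other things on the bench and the stands as they are.

Things in the scene. Friction and masses are not known exactly. Their poses are not given: they have to be found in the camera images.
- riser: Plywood riser, fixed, where the tray starts: flat top 210 (x) x 220 (y) mm, 50 mm above the table. Origin on the table under its centre, z up. The stand lies on its +y or its -y side in line with it (varies), tops level, with a gap of 75 to 95 mm between parallel edges.
- stand: Drying stand, fixed: steel plate 210 (x) x 220 (y) mm on four short legs, top 50 mm above the table, axes parallel to the riser's. Origin on the table under its centre. A basket stands on it at the start, and two small blocks lie along its -x and +x edges, leaving about 150 mm between them in x for the tray.
- hook: Steel hook post, fixed, behind the stands: base 70 x 90 mm, post 14 mm thick, 225 mm tall. From its top a round arm 8 mm thick runs along the hook's -x axis (towards the robot), level for 54 mm (arm centre 218 mm high), dips to a throat (centre 200 mm high, 64 to 80 mm out) and ends in an upturned tip 92 mm out, top 229 mm high. Open to -x and above. Origin on the table at the post axis.
- throat (a point): Where the centre of the basket's handle bar rests when hung: in the hook's throat, 72 mm out from the post axis, 208 mm above the table (bar axis). Axes as the hook's; the handle bar should lie along its y axis. The tip's top is 21 mm above this point and 20 mm out along -x.
- bail (a point): Centre of the straight top bar (axis) of the rinsing basket's fixed handle. Bar 8 mm round, along the basket's y over +-43 mm, 112 mm above the basket's underside; handle legs at +-48.5 mm. Basket: open steel box 70 (x) x 100 (y) x 55 mm high, 0.13 to 0.25 kg. The hook's arm must pass under the bar's centre, so a grip there is in its way; about 28 mm to one side is free. z up.
- tray_mid (a point): Centre of the wooden tray, 31 mm above its underside. Tray 100 (x) x 140 (y) mm, base 6 mm thick; two end boards across x, 100 mm wide, 10 mm thick, tops 62 mm above the underside, centre planes at y = +-65 mm; long sides 20 mm high. 0.2 to 0.45 kg. Pushed unheld it tips into the gap; a firm pinch on an end board holds it level.
- end_p (a point): Underside of the tray, below the middle of its +y end board (65 mm from the tray's centre). Axes as the tray's.
- end_n (a point): Underside of the tray, below the middle of its -y end board (65 mm from the tray's centre). Axes as the tray's.
- basket: The basket; origin at the centre of its underside, axes as point bail.
- tray: The tray; origin at the centre of its underside, y along its length.
- brooch1: Loose brooch in the tray: crossed small bars, 24 x 36 x 9 mm, in the tray's -x half. Origin at the centre of its underside.
- brooch2: Loose brooch like the other, in the tray's +x half. Origin at the centre of its underside.
- sanding_block: Black sanding block 25 (x) x 60 (y) x 22 mm on the stand, along its +x edge; leave alone. Origin under its centre.
- cork_block: Cork block 25 (x) x 50 (y) x 24 mm on the stand, along its -x edge; leave alone. Origin under its centre.
- resin_bar: White resin bar 22 (x) x 70 (y) x 20 mm on the riser, along its +x edge beside the tray; leave alone. Origin under its centre.
- cup: Clear plastic cup, 74 mm wide, 85 mm high, with a wooden stick reaching to 128 mm, on the table to the left; leave alone. Origin under its centre.
- bottle: Amber bottle, 52 mm wide, 130 mm high, on the table to the right; leave alone. Origin under its centre.
- handpiece: Rotary handpiece lying on the table, left of the stands, 155 mm long, 27 mm high; leave alone. Origin at its underside.
- spatula: Spatula lying on the table, right of the stands, 160 mm long; leave alone. Origin at its underside.

How it is judged (in metres and radians):
On the way, in this order (a step that is already met when the one before it is completed fails the run):
1. the basket hangs in the hook's throat, let go (horizontal distance between bail and throat below 0.015 m and z of bail in the frame of throat between -0.008 and 0.008 m and angle between bail's own z axis and vertical below 0.3 rad and contact force between basket and hook above 0.5 N and contact force between basket and the fingers below 0.1 N), for 0.2 s.
2. the tray bridges the gap: its centre is over the gap between riser and stand ((y of tray_mid in the frame of riser above 0.11 m or y of tray_mid in the frame of riser below -0.11 m) and (y of tray_mid in the frame of stand above 0.11 m or y of tray_mid in the frame of stand below -0.11 m)).
At the end, for the whole second after the job is handed in: Basket hangs still and released in the throat: handle centre within 15 mm horizontally, 8 mm in height, tilt under 0.3 rad. Tray at rest flat on the stand, centre within 53 mm (x) and 45 mm (y) of the stand's, square within 0.2 rad, both brooches in it (all of step 1 and x of tray_mid in the frame of stand between -0.053 and 0.053 m and y of tray_mid in the frame of stand between -0.045 and 0.045 m and angle between the y axis of tray and the y axis of stand, either way round below 0.2 rad and angle between tray's own z axis and vertical below 0.03 rad and height (world z) of tray between 0.047 and 0.053 m and linear speed of tray below 0.02 m/s and linear speed of basket below 0.05 m/s and x of brooch1 in the frame of tray_mid between -0.05 and 0.05 m and y of brooch1 in the frame of tray_mid between -0.065 and 0.065 m and z of each of brooch1, brooch2 in the frame of tray_mid below 0 m and x of brooch2 in the frame of tray_mid between -0.05 and 0.05 m and y of brooch2 in the frame of tray_mid between -0.065 and 0.065 m); the robot touches nothing.
It fails at once if an end of the tray sags more than 6 mm below the tops of the two surfaces (height (world z) of any of end_p, end_n below 0.044 m).
It fails at once if an end of the tray is lifted more than 10 mm above the surfaces (height (world z) of any of end_p, end_n above 0.06 m).
It fails at once if one of the other things on the bench or the stands is shifted by more than 15 mm (distance of any of sanding_block, cork_block, resin_bar, cup, bottle, handpiece, spatula from where it was at the start of the episode above 0.015 m).
It also fails if it takes over 64 s, if anything falls off the work surface, if the arm or the gripper's body presses on something with over 40 N, if the wrist force passes 120 N, or if a joint passes its speed limit or range.

## Robot

A 6-joint arm with a two-finger parallel gripper is mounted at the origin on the work surface. World frame = base frame: x ahead of the robot, y to its left, z up, the work surface at z = 0. Lengths are in mm, angles in rad, forces in N, time in s.
With the tool pointing down it reaches from about 250 to 800 mm from the base axis. Payload 3.9 kg.
Tool frame: the origin (TCP) lies at the very end of the fingers, on their centre line; the grasp point (between the pads) lies 19 mm behind it (grip_point_offset is the distance from the TCP to the grasp point, in mm); z points along the fingers, y is the line along which they close (so a half turn about z gives the same grasp; the last joint's range is limited). The gripper opens to 85 mm and grips with 20 to 120 N. Pads are 22 mm wide; open, the fingers measure 114 mm over their backs; the gripper's body (76 mm by 85 mm) begins 54 mm behind the grasp point. The pads swing forward as they close: fully open they stand 13 mm farther back than shut.
Start: joints at [-1.188, 0.26, -0.138, 1.173, 0, 1.571], TCP at [196.092, -486.994, 231.304] pointing down, gripper open.
Joint ranges: [-2.78, 2.78], [-0.83, 1.72], [-1.28, 1.37], [-1.9, 2.12], [-1.57, 1.48], [-3.14, 3.14]. Speed limits (rad/s): [2.57, 2.57, 3.14, 3.14, 3.14, 3.14].

## Interface

Orientations are given as a unit quaternion [w, x, y, z].
In Python, from plant import * gives the robot as it stands.
- The arm moves only by the tool send_rows, never from a script. Its argument "series" is a list of rows, each an object of numbers: "claw": the opening, from -1 (shut) to 1 (fully open); "tx", "ty", "tz": the shift along the world's x, y, z as a fraction of full scale; "yaw": the turn about the world's z as a fraction of full scale. A call has 1 to 10 rows; each row is the pose to reach, as a shift and turn from the pose commanded when the call began, turning the shorter way round; what a row does not reach only later rows make up. Full scale, the value 1, is 0.6 m for a shift and 180 degrees for a turn. A row lasts 1/8 s, in which the tool goes at most 62.5 mm and 10.7 degrees, less where a joint would pass 70% of its speed; a pose out of reach is approached as far as the arm can. A call with a number of a shift or a turn outside -1 to 1 is refused whole. A call with a gripper value outside its range is refused whole. The fingers move at their own pace and stop on an object; "grip_force" is the grip in N (left out, the last holds). Time passes only in rows, so rows that repeat a pose let the fingers close. It gives the time, the measured TCP pose, the force, the opening and the grip force at its end, in the units of the state.
- state(): the state, without advancing time (a new reading comes with each control period).
- snapshot(name): name is "scene" or "top" or "wrist"; returns a dict with "pixels" (480x640x3 uint8, red, green, blue), "K" (3x3 intrinsics, pixels), "origin" and "orientation" of the camera in the world; the wrist camera has in their place "mount" (4x4, takes a point from camera to tool coordinates, whose origin is the TCP and whose axes are the flange's). Camera axes: x right, y down, z forward; pixel columns grow to the right and rows downward; lengths in mm; the calibration is good to about 2 mm. A picture is of the moment at which its call begins: read the wrist's pose just before it. There is no depth.
- finish_job(): hands the job in; it is judged then, once.
Trained networks look in a picture, given as the dict that the camera call returned (one of the last four; its "shot" number tells which), for a name from the list of things; names that differ only in an ending like _2 or _b are one class to them, and where a whole thing is asked for, a point or a joint stands for the part that bears it (a point fixed in the world has none). Each returns a list of dicts, best first, with "confidence" (0 to 1); they miss things now and then, are a little off and sometimes report something else, mostly with a low value. They report only what shows in the picture. A call takes as long as a camera call.
- masks_of(query, picture): "region" (480x640 bool, what is visible of it) and "bbox" ([centre column, centre row, width, height] in pixels, round what is visible of it).
- tip_of(query, picture): "position" ([column, row] in pixels: a listed point, or the origin of a listed thing).
The state is a dict: "t": time; "joint_positions": joint angles; "qvel": joint speeds; "joint_efforts": joint torques, N m; "eef_pos": TCP position; "tool_rot": TCP orientation; "contact_force": force on the tool from outside, world axes, zero at the start; "moment": the same for the moment, N m; "finger_gap": opening from 0.0 (shut) to 1.0 (fully open); "gripper_force": force on a finger pad.
Only numpy, scipy, OpenCV 4.12 (cv2) and the standard library are available. Lean on these libraries where they do the work, as an engineer would, in place of code of your own. Each camera call takes 0.05 s, during which the arm holds its last target. There are 200 camera calls.

## Working session

There is one attempt and no reset: what is moved stays moved. The work goes in short steps, Python scripts to look and compute and a tool call to move; the robot and the scene stay as the last step left them, time stands still between calls to the robot, and variables do not carry over. Pictures are saved under pics/ and viewed, at most 10 in all, crops included, and the job is handed in when it is done.

Besides the shell and the picture viewer there is one more tool, called after ">>>" as a command line: name --argument value ..., lists and objects as JSON in quotes. send_rows: Moves the arm, as the interface text tells. Shift numbers are shares of 0.6 m and turn numbers shares of 180 degrees, none past 1 either way. Its arguments: {"type":"object","properties":{"series":{"type":"array","items":{"type":"object","properties":{"claw":{"type":"number"},"tx":{"type":"number"},"ty":{"type":"number"},"tz":{"type":"number"},"yaw":{"type":"number"}}}},"grip_force":{"type":"number"}},"required":["series"]}

```bash
mkdir -p pics; cat > h.py <<'E'
from plant import *
import numpy as np, cv2
from scipy.spatial.transform import Rotation as R
def rot(q): return R.from_quat([q[1],q[2],q[3],q[0]]).as_matrix()
def campose(p,s=None):
    if 'origin' in p: return np.array(p['origin'],float),rot(p['orientation'])
    M=np.array(p['mount']); Rt=rot(s['tool_rot']); return Rt@M[:3,3]+np.array(s['eef_pos']),Rt@M[:3,:3]
def onz(px,z,p,s=None):
    o,Q=campose(p,s); d=Q@np.linalg.inv(p['K'])@np.array([px[0],px[1],1.]); return o+d*(z-o[2])/d[2]
def proj(P,p,s=None):
    o,Q=campose(p,s); c=np.array(p['K'])@(Q.T@(np.array(P,float)-o)); return c[:2]/c[2]
def save(p,n): cv2.imwrite('pics/'+n+'.png',p['pixels'][:,:,::-1])
E
python3 - <<'E'
from h import *
Z=dict(riser=0,stand=0,hook=0,throat=208,bail=162,tray_mid=81,end_p=50,end_n=50,basket=50,tray=50,sanding_block=50,cork_block=50,resin_bar=50,cup=0,bottle=0)
print(state())
for n in('top','scene'):
    p=snapshot(n); save(p,n+'1'); print(n,p['origin'],p['K'])
    for q,z in Z.items():
        r=tip_of(q,p)[:2]
        print(q,[(np.round(a['position']),round(a['confidence'],2),np.round(onz(a['position'],z,p))) for a in r])
E
```

```text
{'t': 0.0, 'joint_positions': array([-1.18804091e+00,  2.60656410e-01, -1.39413667e-01,  1.17268160e+00,
       -3.01805731e-05,  1.57075562e+00]), 'qvel': array([ 9.83143720e-05,  8.29577936e-05, -9.41892651e-04,  6.60757417e-04,
       -4.40391148e-04,  1.72837505e-03]), 'joint_efforts': array([-3.31257856e-03, -4.05679858e+01,  2.53920704e+01,  1.86031853e-02,
        2.53640374e-04,  1.10528845e-05]), 'eef_pos': array([ 195.80683902, -486.36810117,  230.46249928]), 'tool_rot': array([-9.56960228e-04,  9.81738767e-01,  1.90231534e-01, -2.00760610e-04]), 'contact_force': array([ 0.66640968, -0.09516297, -0.18985909]), 'moment': array([ 0.00640697,  0.00212437, -0.02489908]), 'gripper_force': 0.0, 'finger_gap': 1.0006376515741893}
top [ 360.247177     25.87788399 1064.26034363] [[472.99958254   0.         318.0607771 ]
 [  0.         472.99958254 241.90987636]
 [  0.           0.           1.        ]]
riser []
stand [(array([502., 302.]), 0.49, array([ 460., -390.,    0.]))]
hook [(array([352., 189.]), 0.61, array([730., -61.,   0.])), (array([361., 311.]), 0.4, array([443., -74., 
[... 1651 characters left out ...]
)]
end_n [(array([320., 208.]), 0.84, array([ 433., -193.,   50.])), (array([342., 232.]), 0.6, array([432., -67.,  50.]))]
basket [(array([381., 280.]), 0.81, array([436., 146.,  50.]))]
tray [(array([330., 218.]), 0.88, array([ 431., -140.,   50.])), (array([422., 363.]), 0.72, array([500., 411.,  50.]))]
sanding_block [(array([360., 309.]), 0.66, array([540., 206.,  50.]))]
cork_block [(array([402., 267.]), 0.7, array([363., 134.,  50.]))]
resin_bar [(array([293., 231.]), 0.61, array([ 552., -138.,   50.]))]
cup [(array([362., 389.]), 0.78, array([636., 377.,   0.])), (array([378., 276.]), 0.49, array([407.,  93.,   0.]))]
bottle [(array([242., 203.]), 0.69, array([ 611., -391.,    0.]))]
```

View pics/top1.png

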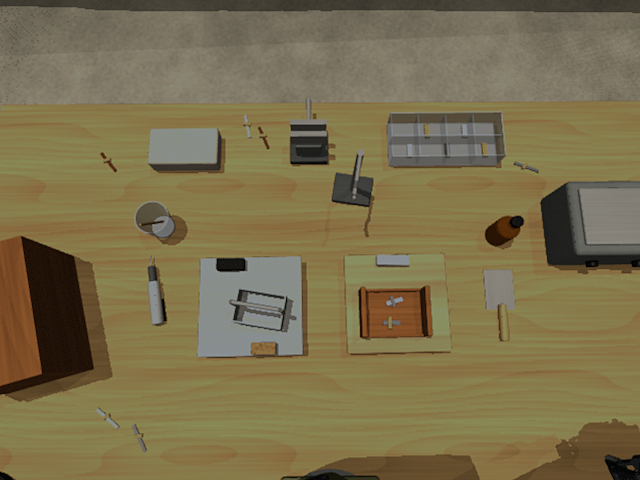

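View pics/scene1.png

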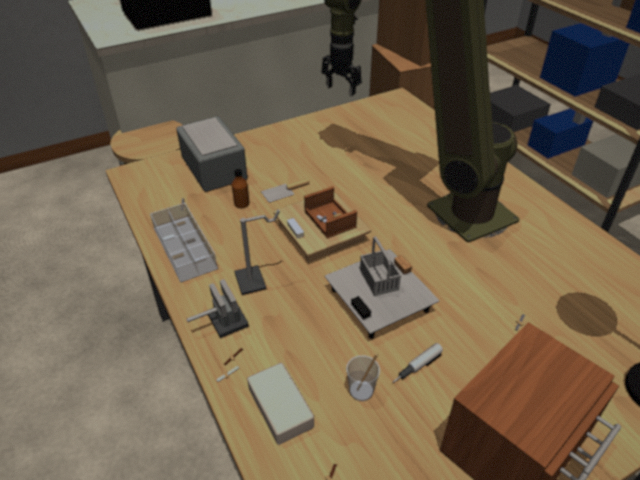

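The top view shows the stand at pixels (200–303, 257–356) with the basket at about (260,310). The riser and tray are at (345–450, 254–352), so the stand lies on +y. The hook base is at (352,189), with its arm pointing towards the robot. The scene view agrees. Next I'll zoom in on the hook and basket.

```bash
python3 - <<'E'
from h import *
p=snapshot('top'); im=p['pixels'][:,:,::-1]
a=cv2.resize(im[140:215,320:390],None,fx=5.6,fy=5.6,interpolation=3)
b=cv2.resize(im[282:340,222:304],None,fx=4.8,fy=4.8,interpolation=3)
c=np.zeros((600,800,3),np.uint8); c[:a.shape[0],:a.shape[1]]=a[:600]; c[:b.shape[0],400:400+b.shape[1]]=b[:,:400]; 
cv2.imwrite('pics/crop.png',c)
print(campose(p)[1].round(3))
for n,z in (('basket',50),('tray',50),('riser',50),('stand',50),('hook',0)):
    for m in masks_of(n,p)[:2]:
        cs,_=cv2.findContours(m['region'].astype(np.uint8),0,1)
        k=max(cs,key=cv2.contourArea); bp=cv2.boxPoints(cv2.minAreaRect(k)); print(n,m['confidence'],m['bbox'],[onz(x,z,p)[:2].round() for x in bp])
for q in ((345,254),(450,352),(200,257),(303,356)): print(q,onz(q,50,p)[:2].round())
m=snapshot('wrist'); print(np.round(m['mount'],3),m['K'][0][0])
E
```

```text
[[-0.009 -0.975  0.221]
 [-1.     0.008 -0.005]
 [ 0.003 -0.221 -0.975]]
basket 0.92 [257.0, 309.2, 61.7, 42.7] [array([420., 218.]), array([497., 207.]), array([475.,  85.]), array([398.,  98.])]
tray 0.83 [396.6, 312.5, 74.5, 51.7] [array([490., -65.]), array([ 491., -221.]), array([ 385., -216.]), array([384., -64.])]
tray 0.68 [258.8, 310.1, 55.2, 42.9] [array([418., 211.]), array([495., 201.]), array([477.,  86.]), array([400.,  97.])]
riser 0.84 [397.6, 304.9, 105.3, 101.7] [array([562., -36.]), array([ 565., -267.]), array([ 355., -256.]), array([353., -35.])]
stand 0.85 [249.2, 308.8, 106.3, 100.0] [array([559., 285.]), array([560.,  55.]), array([349.,  53.]), array([348., 273.])]
hook 0.93 [351.3, 177.1, 42.2, 57.4] [array([701., -11.]), array([840., -32.]), array([ 825., -125.]), array([ 687., -101.])]
(345, 254) [563. -38.]
(450, 352) [ 352. -253.]
(200, 257) [559. 278.]
(303, 356) [347.  54.]
[[ 1.00000e-03 -9.61000e-01 -2.76000e-01  7.06410e+01]
 [ 1.00000e+00  0.00000e+00  1.00000e-03 -4.42000e-01]
 [-1.00000e-03 -2.76000e-01  9.61000e-01 -1.42133e+02]
 [ 0.00000e+00  0.00000e+00  0.00000e+00  1.00000e+00]] 422.082031154765
```

View pics/crop.png

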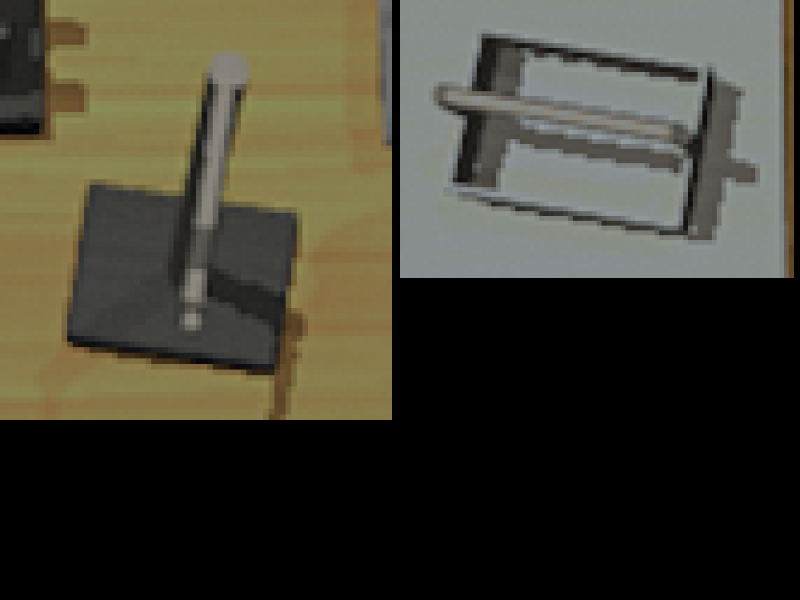

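```bash
python3 - <<'E'
from h import *
p=snapshot('top')
T=onz((360.9,152.5),225,p);t=onz((353.9,197.5),229,p);print('post top',T,'tip',t,np.linalg.norm((T-t)[:2]),np.degrees(np.arctan2(*(T-t)[1::-1])))
u=(t-T)[:2];u/=np.linalg.norm(u);print('throat',T[:2]+72*u,t[:2]-20*u)
bc=[onz((320+x/5.6,140+y/5.6),z,p)[:2] for x,y,z in((92,186,12),(299,213,12),(275,366,12),(70,340,12))]
print('base',np.mean(bc,0),np.round(bc))
a=onz((230.3,302.2),162,p);b=onz((282.4,309.5),162,p);print('bar',a,b,(a+b)/2,np.linalg.norm(a-b),np.degrees(np.arctan2(*(a-b)[1::-1])))
bc=[onz((222+(x-400)/4.8,282+y/4.8),105,p)[:2] for x,y in((485,37),(712,70),(690,235),(450,190))];print('box',np.mean(bc,0),np.round(bc))
E
```

```text
post top [724.28970889 -61.67703822 225.        ] tip [633.44833012 -45.69696057 229.        ] 92.23621294056764 -9.976931962897714
throat [653.37852268 -49.2029182 ] [653.14588185 -49.16199391]
base [724.71287738 -62.3635769 ] [[ 765.  -25.]
 [ 752. -111.]
 [ 685.  -99.]
 [ 697.  -14.]]
bar [448.87963948 188.84334347 162.        ] [434.22492228  89.78304707 162.        ] [441.55228088 139.31319527 162.        ] 100.13841949435357 81.58485009823596
box [439.14504091 138.16943841] [[480. 181.]
 [465.  85.]
 [396.  93.]
 [416. 194.]]
```

>>> send_rows --series '[{"tx": 0.1, "ty": 0.25, "yaw": 0.083}, {"tx": 0.2, "ty": 0.5, "yaw": 0.166}, {"tx": 0.3, "ty": 0.75, "yaw": 0.25}, {"tx": 0.401, "ty": 0.997, "yaw": 0.3314}, {"tx": 0.401, "ty": 0.997, "yaw": 0.3314}, {"tx": 0.401, "ty": 0.997, "yaw": 0.3314}, {"tx": 0.401, "ty": 0.997, "yaw": 0.3314}, {"tx": 0.401, "ty": 0.997, "yaw": 0.3314}, {"tx": 0.401, "ty": 0.997, "yaw": 0.3314}, {"tx": 0.401, "ty": 0.997, "yaw": 0.3314}]'

```text
invalid input at $.series[0]: expected keys claw, tx, ty, tz, yaw
```

>>> send_rows --series '[{}, {}, {}]'

```text
invalid input at $.series[0]: expected keys claw, tx, ty, tz, yaw
```

```bash
python3 - <<'E'
from h import *
s=state(); p=snapshot('wrist'); save(p,'w1'); print(s['t'],s['eef_pos'],s['tool_rot'])
for q,z in (('bail',162),('basket',50)):
    print(q,[(np.round(a['position']),round(a['confidence'],2),np.round(onz(a['position'],z,p,s))) for a in tip_of(q,p)[:2]])
u=np.array([.146,.989,0]);c=np.array([441.5,139.3,162])
print([proj(c+k*u,p,s).round() for k in(-48,-28,0,48)])
E
```

```text
2.0 [ 196.08689301 -486.99209852  231.28094104] [-3.24219191e-05  9.81742145e-01  1.90216611e-01 -6.08977602e-06]
bail []
basket []
[array([-1542., -1470.]), array([-1669., -1560.]), array([-1858., -1695.]), array([-2223., -1954.])]
```

View pics/w1.png

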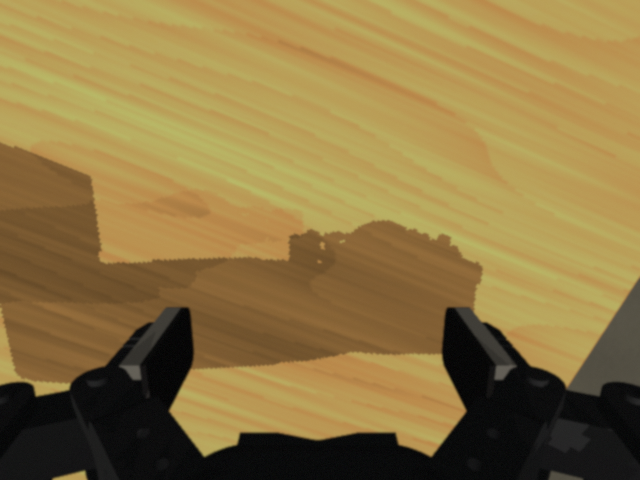

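The wrist view shows only bare table. The move was refused because every row needs all the keys.

>>> send_rows --series '[{"claw": 1, "tx": 0.1, "ty": 0.25, "tz": 0, "yaw": 0.083}, {"claw": 1, "tx": 0.2, "ty": 0.5, "tz": 0, "yaw": 0.166}, {"claw": 1, "tx": 0.3, "ty": 0.75, "tz": 0, "yaw": 0.25}, {"claw": 1, "tx": 0.401, "ty": 0.997, "tz": 0, "yaw": 0.3314}, {"claw": 1, "tx": 0.401, "ty": 0.997, "tz": 0, "yaw": 0.3314}, {"claw": 1, "tx": 0.401, "ty": 0.997, "tz": 0, "yaw": 0.3314}, {"claw": 1, "tx": 0.401, "ty": 0.997, "tz": 0, "yaw": 0.3314}, {"claw": 1, "tx": 0.401, "ty": 0.997, "tz": 0, "yaw": 0.3314}, {"claw": 1, "tx": 0.401, "ty": 0.997, "tz": 0, "yaw": 0.3314}, {"claw": 1, "tx": 0.401, "ty": 0.997, "tz": 0, "yaw": 0.3314}]'

```text
t: 3.4
eef_pos: [429.9, 95.0, 231.7]
tool_rot: [0.0, 0.757, 0.654, 0.0]
contact_force: [1.6, -0.4, 0.1]
finger_gap: 0.998
gripper_force: 0.0
```

>>> send_rows --series '[{"claw": 1, "tx": 0, "ty": 0, "tz": 0, "yaw": 0}, {"claw": 1, "tx": 0, "ty": 0, "tz": 0, "yaw": 0}]'

```text
t: 3.65
eef_pos: [428.8, 92.8, 231.1]
tool_rot: [-0.0, 0.757, 0.654, -0.001]
contact_force: [0.8, -0.1, 0.7]
finger_gap: 1.002
gripper_force: 0.0
```

```bash
python3 - <<'E'
from h import *
s=state(); p=snapshot('wrist'); print(s['t'],s['eef_pos'],s['tool_rot'])
for q,z in (('bail',162),('basket',50)):
    print(q,[(np.round(a['position']),round(a['confidence'],2),np.round(onz(a['position'],z,p,s))) for a in tip_of(q,p)[:2]])
u=np.array([.146,.989,0]);c=np.array([441.5,139.3,162])
im=p['pixels'].copy()
for k in(-43,-28,0,43):
    q=proj(c+k*u,p,s);print(q); cv2.circle(im,tuple(int(v) for v in q),3,(255,0,0),-1)
p['pixels']=im; save(p,'w2')
E
```

```text
3.65 [428.78325423  92.80888756 231.06827126] [-8.18663937e-05  7.56758964e-01  6.53693701e-01 -6.39821574e-04]
bail [(array([328., 161.]), 0.67, array([441., 141., 162.]))]
basket [(array([323., 144.]), 0.75, array([441., 143.,  50.]))]
[327.76991887 247.55768761]
[328.00837278 219.71525779]
[328.47889003 164.77657712]
[329.27368312  71.97470101]
```

View pics/w2.png

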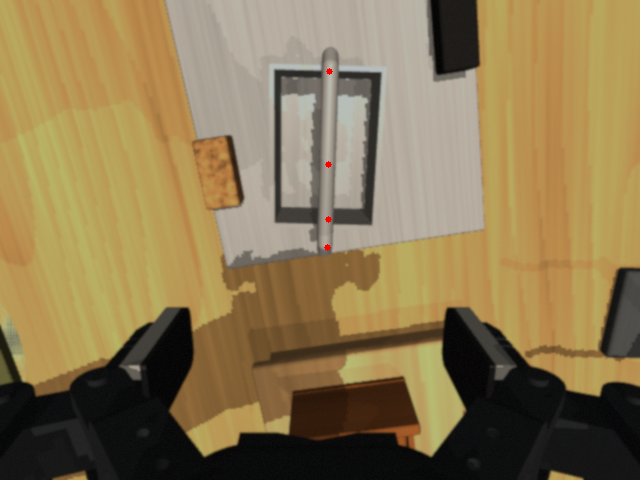

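The projected dots lie on the bar, which runs from pixel (330,48) to (325,252). I'll take the centre as about (441,141) and grip 28 mm to its −y side.

>>> send_rows --series '[{"claw": 0, "tx": 0.0138, "ty": 0.0342, "tz": -0.05, "yaw": 0}, {"claw": 0, "tx": 0.0138, "ty": 0.0342, "tz": -0.1, "yaw": 0}, {"claw": 0, "tx": 0.0138, "ty": 0.0342, "tz": -0.147, "yaw": 0}, {"claw": 0, "tx": 0.0138, "ty": 0.0342, "tz": -0.147, "yaw": 0}, {"claw": -1, "tx": 0.0138, "ty": 0.0342, "tz": -0.147, "yaw": 0}, {"claw": -1, "tx": 0.0138, "ty": 0.0342, "tz": -0.147, "yaw": 0}, {"claw": -1, "tx": 0.0138, "ty": 0.0342, "tz": -0.147, "yaw": 0}, {"claw": -1, "tx": 0.0138, "ty": 0.0342, "tz": -0.147, "yaw": 0}, {"claw": -1, "tx": 0.0138, "ty": 0.0342, "tz": -0.147, "yaw": 0}, {"claw": -1, "tx": 0.0138, "ty": 0.0342, "tz": -0.147, "yaw": 0}]' --grip_force 80

```text
t: 5.05
eef_pos: [437.9, 113.2, 144.1]
tool_rot: [0.001, 0.757, 0.653, 0.0]
contact_force: [-1.5, -2.7, 6.1]
finger_gap: 0.062
gripper_force: 78.4
```

>>> send_rows --series '[{"claw": -1, "tx": 0, "ty": 0, "tz": 0.03, "yaw": 0}, {"claw": -1, "tx": 0, "ty": 0, "tz": 0.08, "yaw": 0}, {"claw": -1, "tx": 0, "ty": 0, "tz": 0.132, "yaw": 0}, {"claw": -1, "tx": 0.03, "ty": -0.04, "tz": 0.132, "yaw": -0.004}, {"claw": -1, "tx": 0.08, "ty": -0.107, "tz": 0.132, "yaw": -0.009}, {"claw": -1, "tx": 0.13, "ty": -0.174, "tz": 0.132, "yaw": -0.009}, {"claw": -1, "tx": 0.18, "ty": -0.24, "tz": 0.132, "yaw": -0.009}, {"claw": -1, "tx": 0.21, "ty": -0.28, "tz": 0.132, "yaw": -0.009}, {"claw": -1, "tx": 0.2197, "ty": -0.2937, "tz": 0.132, "yaw": -0.009}, {"claw": -1, "tx": 0.2197, "ty": -0.2937, "tz": 0.132, "yaw": -0.009}]'

```text
t: 6.3
eef_pos: [569.1, -62.7, 221.8]
tool_rot: [-0.001, 0.766, 0.642, -0.0]
contact_force: [-0.3, 0.1, -2.8]
finger_gap: 0.058
gripper_force: 78.4
```

```bash
python3 - <<'E'
from h import *
s=state(); p=snapshot('wrist'); print(s['t'],s['eef_pos'],s['tool_rot'],s['contact_force'],s['finger_gap'])
q=snapshot('scene')
c=np.zeros((480,800,3),np.uint8); c[:,:480]=p['pixels'][:,80:560,::-1]
c[:,480:]=cv2.resize(q['pixels'][170:300,220:307,::-1],(320,478),interpolation=3)[:480].copy() if 0 else cv2.resize(q['pixels'][160:310,215:315,::-1],(320,480),interpolation=3)
cv2.imwrite('pics/c3.png',c)
for n,im,st in(('w',p,s),('s',q,None)):
    print(n,[(np.round(a['position']),round(a['confidence'],2),np.round(onz(a['position'],241,im,st))) for a in tip_of('bail',im)[:2]])
    print('throat',[(np.round(a['position']),round(a['confidence'],2),np.round(onz(a['position'],208,im,st))) for a in tip_of('throat',im)[:2]],proj([653.3,-49.2,208],im,st))
E
```

```text
6.3 [569.09320762 -62.68918346 221.81167797] [-6.71456082e-04  7.66398839e-01  6.42364634e-01 -2.12935058e-04] [-0.25986322  0.06466976 -2.80854243] 0.058301548088175344
w [(array([319., 257.]), 0.94, array([575., -34., 241.])), (array([141., 331.]), 0.29, array([514., -49., 241.]))]
throat [(array([529., 233.]), 0.69, array([654., -49., 208.]))] [526.82951498 233.16675317]
s [(array([299., 199.]), 0.68, array([577., -42., 241.])), (array([268., 216.]), 0.49, array([672., -21., 241.]))]
throat [(array([270., 216.]), 0.6, array([653., -56., 208.]))] [271.09251132 217.08083372]
```

View pics/c3.png

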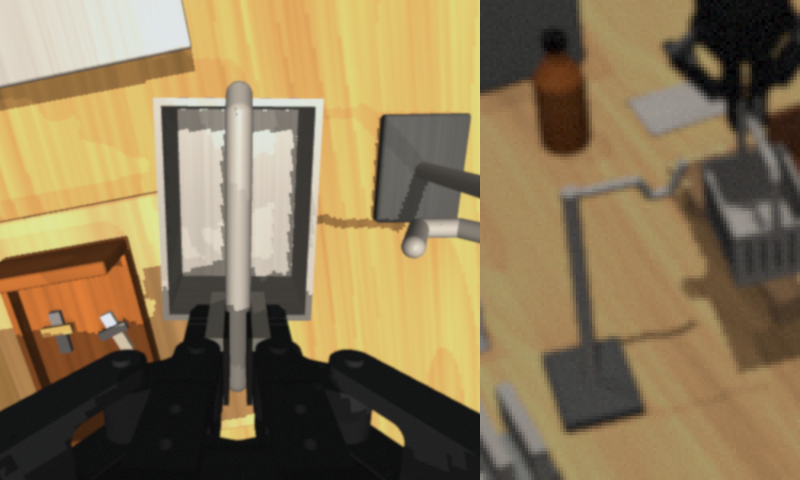

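The wrist view shows the basket hanging straight, with the bar at crop column 237 and the hook tip at (413,245). In the scene view the rim is below the arm and the bar above the tip. I'll move 78 mm in along the hook and then lower.

>>> send_rows --series '[{"claw": -1, "tx": 0.03, "ty": -0.006, "tz": 0, "yaw": 0}, {"claw": -1, "tx": 0.065, "ty": -0.012, "tz": 0, "yaw": 0}, {"claw": -1, "tx": 0.1, "ty": -0.019, "tz": 0, "yaw": 0}, {"claw": -1, "tx": 0.131, "ty": -0.025, "tz": 0, "yaw": 0}, {"claw": -1, "tx": 0.131, "ty": -0.025, "tz": 0, "yaw": 0}, {"claw": -1, "tx": 0.131, "ty": -0.025, "tz": -0.02, "yaw": 0}, {"claw": -1, "tx": 0.131, "ty": -0.025, "tz": -0.04, "yaw": 0}, {"claw": -1, "tx": 0.131, "ty": -0.025, "tz": -0.05, "yaw": 0}, {"claw": -1, "tx": 0.131, "ty": -0.025, "tz": -0.05, "yaw": 0}]'

```text
t: 7.72
eef_pos: [647.1, -77.7, 191.4]
tool_rot: [-0.001, 0.766, 0.643, -0.001]
contact_force: [-0.1, 0.9, -1.5]
finger_gap: 0.053
gripper_force: 78.4
```

```bash
python3 - <<'E'
from h import *
s=state(); p=snapshot('wrist'); print(s['t'],s['eef_pos'],s['contact_force'],s['moment'])
b=tip_of('bail',p)[:2]
print([(np.round(a['position']),round(a['confidence'],2),np.round(onz(a['position'],s['eef_pos'][2]+19,p,s))) for a in b],proj([653.3,-49.2,208],p,s))
q=snapshot('scene')
c=np.zeros((480,800,3),np.uint8); c[:,:480]=p['pixels'][:,80:560,::-1]
c[:,480:]=cv2.resize(q['pixels'][160:310,215:315,::-1],(320,480),interpolation=3)
cv2.imwrite('pics/c4.png',c)
E
```

```text
7.725 [647.08161118 -77.68452553 191.43607321] [-0.11224749  0.92360655 -1.46336595] [-0.06879875  0.01242017 -0.01942033]
[(array([318., 258.]), 0.66, array([653., -49., 210.])), (array([118., 322.]), 0.49, array([585., -59., 210.]))] [319.99488465 255.17560266]
```

View pics/c4.png

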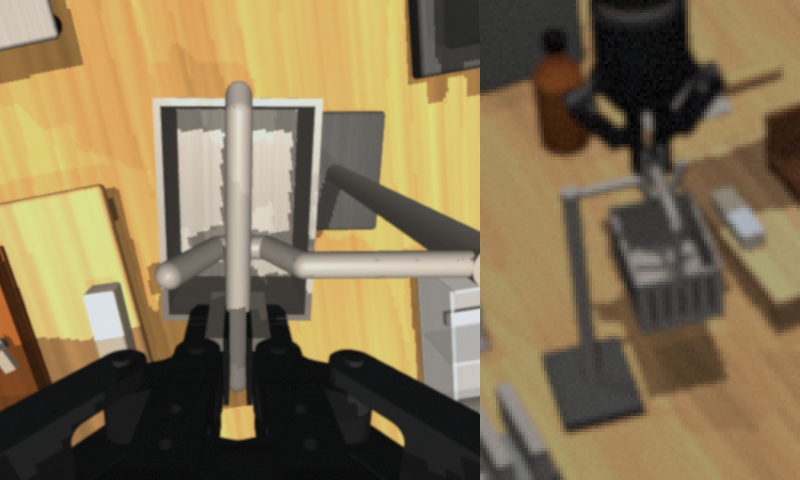

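The bar now lies over the dip at crop (238,258), so I'll lower the last 2.5 mm and release.

>>> send_rows --series '[{"claw": -1, "tx": 0, "ty": 0, "tz": -0.002, "yaw": 0}, {"claw": -1, "tx": 0, "ty": 0, "tz": -0.004, "yaw": 0}, {"claw": -1, "tx": 0, "ty": 0, "tz": -0.004, "yaw": 0}]'

```text
t: 8.25
eef_pos: [648.2, -77.9, 190.0]
tool_rot: [0.0, 0.766, 0.643, 0.0]
contact_force: [0.4, -0.3, -1.4]
finger_gap: 0.057
gripper_force: 78.4
```

>>> send_rows --series '[{"claw": -0.8, "tx": 0, "ty": 0, "tz": 0, "yaw": 0}, {"claw": -0.6, "tx": 0, "ty": 0, "tz": 0, "yaw": 0}, {"claw": -0.2, "tx": 0, "ty": 0, "tz": 0, "yaw": 0}, {"claw": -0.2, "tx": 0, "ty": 0, "tz": 0, "yaw": 0}, {"claw": -0.2, "tx": 0, "ty": 0, "tz": 0, "yaw": 0}, {"claw": -0.2, "tx": 0, "ty": 0, "tz": 0, "yaw": 0}]'

```text
t: 9.0
eef_pos: [648.0, -77.8, 189.9]
tool_rot: [-0.0, 0.766, 0.643, -0.0]
contact_force: [0.5, -0.8, -0.2]
finger_gap: 0.402
gripper_force: 0.0
```

>>> send_rows --series '[{"claw": -0.2, "tx": 0, "ty": 0, "tz": 0.02, "yaw": 0}, {"claw": -0.2, "tx": 0, "ty": 0, "tz": 0.06, "yaw": 0}, {"claw": -0.2, "tx": 0, "ty": 0, "tz": 0.12, "yaw": 0}, {"claw": -0.2, "tx": 0, "ty": 0, "tz": 0.15, "yaw": 0}, {"claw": -0.2, "tx": 0, "ty": 0, "tz": 0.15, "yaw": 0}]'

```text
t: 9.62
eef_pos: [649.2, -78.0, 282.6]
tool_rot: [0.002, 0.766, 0.643, 0.002]
contact_force: [0.1, -0.4, 0.1]
finger_gap: 0.4
gripper_force: 0.0
```

```bash
python3 - <<'E'
from h import *
s=state(); p=snapshot('wrist'); print(s['t'],s['eef_pos'],s['contact_force'])
for n,im,st in(('w',p,s),('t',snapshot('top'),None),('s',snapshot('scene'),None)):
    print(n,[(np.round(a['position']),round(a['confidence'],2),np.round(onz(a['position'],208,im,st))) for a in tip_of('bail',im)[:2]],proj([653.3,-49.2,208],im,st))
    for k,z in(('tray_mid',81),('end_p',50),('end_n',50)): print(k,[(round(a['confidence'],2),np.round(onz(a['position'],z,im,st))) for a in tip_of(k,im)[:2]])
    if n=='t':
        save(im,'t2'); c=cv2.resize(im['pixels'][270:350,350:440,::-1],None,fx=6,fy=6,interpolation=3)
        d=cv2.resize(im['pixels'][140:220,320:360,::-1],None,fx=6,fy=6,interpolation=3); cv2.imwrite('pics/c5.png',np.hstack([c,d]))
E
```

```text
9.625 [649.23167021 -77.96637342 282.56882215] [ 0.08081209 -0.38310583  0.08874319]
w [(array([315., 200.]), 0.89, array([654., -49., 208.])), (array([317., 172.]), 0.54, array([657., -35., 208.]))] [314.00700456 200.23554791]
tray_mid [(0.75, array([ 435., -135.,   81.]))]
end_p [(0.7, array([ 436., -202.,   50.])), (0.64, array([437., -71.,  50.]))]
end_n [(0.7, array([ 436., -202.,   50.])), (0.64, array([437., -71.,  50.]))]
t [(array([356., 190.]), 0.6, array([655., -52., 208.])), (array([261., 350.]), 0.32, array([360., 124., 208.]))] [354.61793859 190.98283914]
tray_mid []
end_p [(0.73, array([709., -71.,  50.]))]
end_n [(0.73, array([709., -71.,  50.]))]
s [(array([269., 217.]), 0.91, array([658., -54., 208.])), (array([249., 279.]), 0.27, array([788., 126., 208.]))] [271.09251132 217.08083372]
tray_mid [(0.74, array([ 447., -124.,   81.])), (0.65, array([433., -99.,  81.]))]
end_p [(0.94, array([ 442., -193.,   50.])), (0.63, array([424., -80.,  50.]))]
end_n [(0.94, array([ 442., -193.,   50.])), (0.63, array([424., -80.,  50.]))]
```

View pics/c5.png

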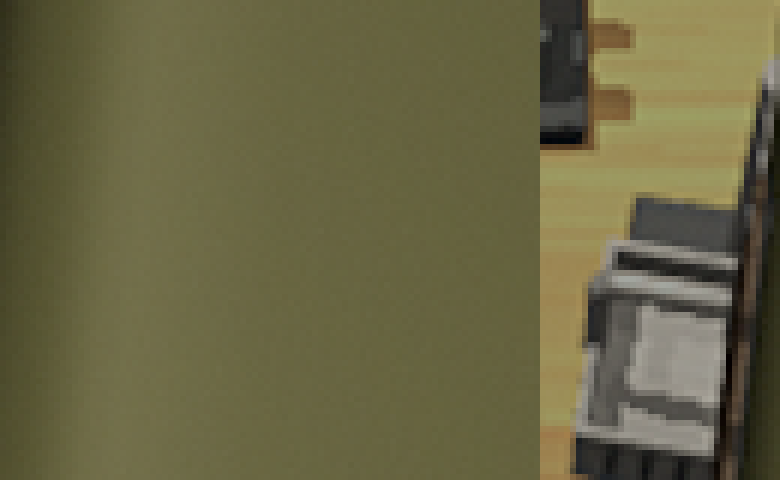

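The basket hangs in the throat at about (654,−49), against an expected (653,−49), with no finger contact. In the top crop the arm hides the tray. Next I'll move over the tray's leading (+y) end board.

>>> send_rows --series '[{"claw": -0.2, "tx": -0.05, "ty": 0, "tz": 0, "yaw": 0.05}, {"claw": -0.2, "tx": -0.13, "ty": 0, "tz": 0, "yaw": 0.11}, {"claw": -0.2, "tx": -0.22, "ty": 0.01, "tz": 0, "yaw": 0.165}, {"claw": -0.2, "tx": -0.3, "ty": 0.01, "tz": -0.05, "yaw": 0.22}, {"claw": -0.2, "tx": -0.3545, "ty": 0.0117, "tz": -0.1, "yaw": 0.28}, {"claw": -0.2, "tx": -0.3545, "ty": 0.0117, "tz": -0.15, "yaw": 0.34}, {"claw": -0.2, "tx": -0.3545, "ty": 0.0117, "tz": -0.17, "yaw": 0.4}, {"claw": -0.2, "tx": -0.3545, "ty": 0.0117, "tz": -0.17, "yaw": 0.46}, {"claw": -0.2, "tx": -0.3545, "ty": 0.0117, "tz": -0.17, "yaw": 0.52}, {"claw": -0.2, "tx": -0.3545, "ty": 0.0117, "tz": -0.17, "yaw": 0.558}]'

```text
t: 11.62
eef_pos: [435.4, -70.8, 178.1]
tool_rot: [0.0, -0.006, 1.0, -0.0]
contact_force: [0.1, -0.5, 0.4]
finger_gap: 0.4
gripper_force: 0.0
```

>>> send_rows --series '[{"claw": -0.2, "tx": 0, "ty": 0, "tz": 0, "yaw": 0}, {"claw": -0.2, "tx": 0, "ty": 0, "tz": 0, "yaw": 0}]'

```text
t: 11.88
eef_pos: [435.3, -70.8, 178.0]
tool_rot: [0.0, -0.003, 1.0, -0.0]
contact_force: [-0.0, 0.2, -0.2]
finger_gap: 0.397
gripper_force: 0.0
```

```bash
python3 - <<'E'
from h import *
s=state(); p=snapshot('wrist'); print(s['t'],s['eef_pos'],s['tool_rot'],s['joint_positions'])
im=p['pixels'].copy()
for P in ([386.5,-71.5,112],[486.5,-71.5,112],[436.5,-71.5,112],[386.5,-201.5,112],[436.5,-201.5,112]):
    q=proj(P,p,s); cv2.circle(im,tuple(int(v) for v in q),3,(0,0,255),-1); print(P,q)
t=snapshot('top'); 
c=np.zeros((480,800,3),np.uint8); c[:,:500]=cv2.resize(im[:,:,::-1],(500,375)).repeat(1,0)[:480] if 0 else cv2.resize(im[:,:,::-1],(500,480))
c[:,500:]=cv2.resize(t['pixels'][250:360,345:414,::-1],(300,480),interpolation=3)
cv2.imwrite('pics/c6.png',c)
for n,i,st in(('w',p,s),('t',t,None)):
    for k,z in(('bail',208),('tray_mid',81),('end_p',50)): print(n,k,[(round(a['confidence'],2),np.round(onz(a['position'],z,i,st))) for a in tip_of(k,i)[:2]])
E
```

```text
11.875 [435.34175044 -70.81551481 178.01837245] [ 1.16770336e-04 -2.66924330e-03  9.99996430e-01 -2.63905329e-05] [-1.61243964e-01  1.49618763e-01 -4.27485002e-01  9.93453539e-01
 -1.39643886e-05 -1.66582458e-01]
[386.5, -71.5, 112] [315.53397974 161.51313007]
[486.5, -71.5, 112] [314.66939983 344.27573727]
[436.5, -71.5, 112] [315.07440064 258.66305634]
[386.5, -201.5, 112] [ 48.76566728 159.88076535]
[436.5, -201.5, 112] [ 65.15596748 257.19079459]
w bail []
w tray_mid [(0.93, array([ 433., -134.,   81.]))]
w end_p [(0.73, array([432., -67.,  50.])), (0.59, array([ 433., -197.,   50.]))]
t bail [(0.73, array([654., -50., 208.]))]
t tray_mid [(0.16, array([701., -65.,  81.]))]
t end_p [(0.53, array([436., -71.,  50.]))]
```

View pics/c6.png

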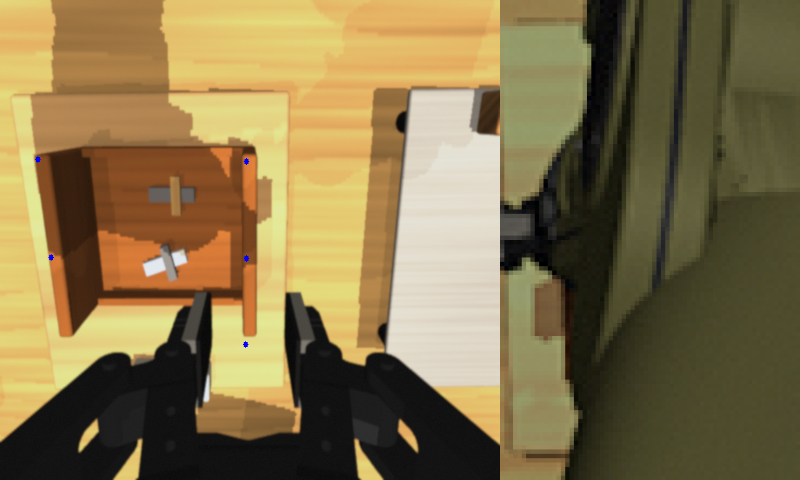

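The wrist view shows the +y board top at crop columns 243–256, about 2 mm to +y of my estimate. Its rows, 147–335, put the tray centre at x≈431. The fingers straddle the board. I'll work out the edges before gripping.

```bash
python3 - <<'E'
from h import *
s=state(); p=snapshot('wrist')
f=lambda c,r,z: onz((c*1.28,r),z,p,s)[:2].round(1)
print('riser edge',f(289,93,50),f(288,240,50),'riser left',f(12,97,50),'stand',f(409,90,50),f(398,240,50),f(387,385,50))
print('board',f(249.5,147,112),f(249.5,335,112),'left',f(43.5,153,112),f(66,335,112))
E
```

```text
riser edge [351.5 -39.2] [444.2 -36.1] riser left [ 355.3 -254.4] stand [349.1  53.6] [443.5  57.7] [555.2  62.2]
board [379.5 -69.8] [480.7 -68.9] left [ 383.3 -197.6] [ 481.7 -197.9]
```

>>> send_rows --series '[{"claw": -0.2, "tx": -0.0085, "ty": 0.0025, "tz": 0, "yaw": 0.001}, {"claw": -0.2, "tx": -0.0085, "ty": 0.0025, "tz": -0.06, "yaw": 0.001}, {"claw": -0.2, "tx": -0.0085, "ty": 0.0025, "tz": -0.12, "yaw": 0.001}, {"claw": -0.2, "tx": -0.0085, "ty": 0.0025, "tz": -0.1667, "yaw": 0.001}, {"claw": -0.2, "tx": -0.0085, "ty": 0.0025, "tz": -0.1667, "yaw": 0.001}, {"claw": -0.6, "tx": -0.0085, "ty": 0.0025, "tz": -0.1667, "yaw": 0.001}, {"claw": -1, "tx": -0.0085, "ty": 0.0025, "tz": -0.1667, "yaw": 0.001}, {"claw": -1, "tx": -0.0085, "ty": 0.0025, "tz": -0.1667, "yaw": 0.001}, {"claw": -1, "tx": -0.0085, "ty": 0.0025, "tz": -0.1667, "yaw": 0.001}, {"claw": -1, "tx": -0.0085, "ty": 0.0025, "tz": -0.1667, "yaw": 0.001}]' --grip_force 100

```text
t: 13.58
eef_pos: [431.3, -69.6, 79.3]
tool_rot: [0.001, -0.005, 1.0, -0.0]
contact_force: [-0.5, -0.1, 6.5]
finger_gap: 0.105
gripper_force: 98.4
```

>>> send_rows --series '[{"claw": -1, "tx": 0, "ty": 0, "tz": 0.001, "yaw": 0}, {"claw": -1, "tx": 0, "ty": 0, "tz": 0.003, "yaw": 0}, {"claw": -1, "tx": 0, "ty": 0, "tz": 0.003, "yaw": 0}, {"claw": -1, "tx": 0, "ty": 0.008, "tz": 0.003, "yaw": 0}, {"claw": -1, "tx": 0, "ty": 0.016, "tz": 0.003, "yaw": 0}, {"claw": -1, "tx": 0, "ty": 0.016, "tz": 0.003, "yaw": 0}]'

```text
t: 14.32
eef_pos: [430.0, -59.0, 79.6]
tool_rot: [-0.0, -0.006, 1.0, 0.0]
contact_force: [0.1, 0.9, -1.1]
finger_gap: 0.101
gripper_force: 97.6
```

```bash
python3 - <<'E'
from h import *
s=state(); p=snapshot('wrist'); print(s['t'],s['eef_pos'],s['tool_rot'],s['contact_force'],s['moment'],s['finger_gap'])
for k,z in(('tray_mid',83),('tray',52),('end_p',52),('brooch1',58)): print(k,[(round(a['confidence'],2),np.round(onz(a['position'],z,p,s))) for a in tip_of(k,p)[:2]])
E
```

```text
14.325 [429.96320302 -59.04711195  79.57980529] [-2.31733528e-04 -5.54751619e-03  9.99984530e-01  3.32398439e-04] [ 0.07294147  0.89498886 -1.11260208] [0.15987139 0.02539599 0.02275502] 0.10135292954618347
tray_mid [(0.92, array([ 432., -122.,   83.]))]
tray [(0.93, array([ 432., -124.,   52.]))]
end_p [(0.75, array([ 430., -187.,   52.])), (0.53, array([ 446., -135.,   52.]))]
brooch1 [(0.58, array([ 410., -121.,   58.])), (0.58, array([ 456., -127.,   58.]))]
```

The grip is firm and the tray follows, so I'll slide it on.

>>> send_rows --series '[{"claw": -1, "tx": 0.002, "ty": 0.02, "tz": 0, "yaw": 0}, {"claw": -1, "tx": 0.004, "ty": 0.05, "tz": 0, "yaw": 0}, {"claw": -1, "tx": 0.006, "ty": 0.08, "tz": 0, "yaw": 0}, {"claw": -1, "tx": 0.008, "ty": 0.11, "tz": 0, "yaw": 0}, {"claw": -1, "tx": 0.01, "ty": 0.14, "tz": 0, "yaw": 0}, {"claw": -1, "tx": 0.012, "ty": 0.17, "tz": 0, "yaw": 0}, {"claw": -1, "tx": 0.014, "ty": 0.19, "tz": 0, "yaw": 0}, {"claw": -1, "tx": 0.015, "ty": 0.2, "tz": 0, "yaw": 0}, {"claw": -1, "tx": 0.015, "ty": 0.2, "tz": 0, "yaw": 0}]'

```text
t: 15.7
eef_pos: [439.2, 60.6, 79.7]
tool_rot: [0.0, -0.005, 1.0, -0.0]
contact_force: [-0.1, -0.0, -3.0]
finger_gap: 0.103
gripper_force: 97.7
```

>>> send_rows --series '[{"claw": -1, "tx": 0.002, "ty": 0.02, "tz": 0, "yaw": 0}, {"claw": -1, "tx": 0.004, "ty": 0.05, "tz": 0, "yaw": 0}, {"claw": -1, "tx": 0.006, "ty": 0.08, "tz": 0, "yaw": 0}, {"claw": -1, "tx": 0.008, "ty": 0.11, "tz": 0, "yaw": 0}, {"claw": -1, "tx": 0.01, "ty": 0.14, "tz": 0, "yaw": 0.002}, {"claw": -1, "tx": 0.012, "ty": 0.17, "tz": 0, "yaw": 0.004}, {"claw": -1, "tx": 0.014, "ty": 0.2, "tz": 0, "yaw": 0.006}, {"claw": -1, "tx": 0.015, "ty": 0.22, "tz": 0, "yaw": 0.006}, {"claw": -1, "tx": 0.015, "ty": 0.22, "tz": 0, "yaw": 0.006}]'

```text
t: 16.82
eef_pos: [448.4, 193.2, 79.7]
tool_rot: [0.0, -0.015, 1.0, -0.0]
contact_force: [0.1, -0.3, -1.9]
finger_gap: 0.1
gripper_force: 97.7
```

```bash
python3 - <<'E'
from h import *
s=state(); p=snapshot('wrist'); print(s['t'],s['eef_pos'],s['tool_rot'],s['contact_force'],s['moment'])
for n,i,st in(('w',p,s),('s',snapshot('scene'),None),('t',snapshot('top'),None)):
  for k,z in(('tray',52),('stand',0),('cork_block',50),('sanding_block',50),('end_p',52),('brooch1',58),('bail',208)): print(n,k,[(round(a['confidence'],2),np.round(onz(a['position'],z,i,st))) for a in tip_of(k,i)[:2]])
E
```

```text
16.825 [448.37421931 193.17956039  79.67500247] [ 1.43005096e-04 -1.52274938e-02  9.99884045e-01 -1.41439302e-05] [ 0.05546202 -0.30158523 -1.87460793] [ 0.10233324  0.00418039 -0.00383061]
w tray [(0.9, array([451., 129.,  52.]))]
w stand []
w cork_block [(0.8, array([362., 135.,  50.]))]
w sanding_block []
w end_p [(0.76, array([453.,  66.,  52.]))]
w brooch1 [(0.74, array([475., 125.,  58.])), (0.56, array([431., 132.,  58.]))]
w bail []
s tray [(0.93, array([456., 135.,  52.])), (0.37, array([659., 409.,  52.]))]
s stand [(0.91, array([445., 162.,   0.]))]
s cork_block [(0.55, array([362., 136.,  50.]))]
s sanding_block [(0.64, array([544., 216.,  50.]))]
s end_p [(0.89, array([453., 194.,  52.])), (0.68, array([464.,  62.,  52.]))]
s brooch1 [(0.65, array([480., 125.,  58.])), (0.36, array([438., 140.,  58.]))]
s bail [(0.73, array([658., -56., 208.])), (0.58, array([562., 321., 208.]))]
t tray [(0.72, array([453., 125.,  52.]))]
t stand []
t cork_block [(0.68, array([359., 137.,  50.]))]
t sanding_block [(0.55, array([539., 208.,  50.])), (0.27, array([ 547., -133.,   50.]))]
t end_p [(0.87, array([457., 193.,  52.])), (0.55, array([449.,  61.,  52.]))]
t brooch1 [(0.58, array([484., 124.,  58.])), (0.4, array([428., 124.,  58.]))]
t bail [(0.68, array([662., -50., 208.])), (0.27, array([510., 179., 208.]))]
```

>>> send_rows --series '[{"claw": -1, "tx": 0, "ty": 0.02, "tz": 0, "yaw": 0}, {"claw": -1, "tx": 0, "ty": 0.045, "tz": 0, "yaw": 0}, {"claw": -1, "tx": 0, "ty": 0.0625, "tz": 0, "yaw": 0}, {"claw": -1, "tx": 0, "ty": 0.0625, "tz": -0.002, "yaw": 0}, {"claw": -1, "tx": 0, "ty": 0.0625, "tz": -0.003, "yaw": 0}, {"claw": -1, "tx": 0, "ty": 0.0625, "tz": -0.003, "yaw": 0}]'

```text
t: 18.77
eef_pos: [448.9, 232.1, 79.3]
tool_rot: [0.001, -0.015, 1.0, 0.002]
contact_force: [-1.7, 4.2, 5.0]
finger_gap: 0.099
gripper_force: 99.0
```

>>> send_rows --series '[{"claw": -0.7, "tx": 0, "ty": 0, "tz": 0, "yaw": 0}, {"claw": -0.3, "tx": 0, "ty": 0, "tz": 0, "yaw": 0}, {"claw": -0.1, "tx": 0, "ty": 0, "tz": 0, "yaw": 0}, {"claw": -0.1, "tx": 0, "ty": 0, "tz": 0, "yaw": 0}, {"claw": -0.1, "tx": 0, "ty": 0, "tz": 0, "yaw": 0}, {"claw": -0.1, "tx": 0, "ty": 0, "tz": 0.03, "yaw": 0}, {"claw": -0.1, "tx": 0, "ty": 0, "tz": 0.1, "yaw": 0}, {"claw": -0.1, "tx": 0, "ty": 0, "tz": 0.18, "yaw": 0}, {"claw": -0.1, "tx": 0, "ty": 0, "tz": 0.22, "yaw": 0}, {"claw": -0.1, "tx": 0, "ty": 0, "tz": 0.22, "yaw": 0}]'

```text
t: 20.02
eef_pos: [449.7, 230.5, 211.9]
tool_rot: [0.002, -0.015, 1.0, 0.001]
contact_force: [-0.0, 0.4, 0.2]
finger_gap: 0.448
gripper_force: 0.0
```

```bash
python3 - <<'E'
from h import *
s=state(); p=snapshot('wrist'); print(s['t'],s['eef_pos'],s['contact_force'])
sc=snapshot('scene');t=snapshot('top')
for n,i,st in(('w',p,s),('s',sc,None),('t',t,None)):
  for k,z in(('tray',50),('stand',0),('cork_block',50),('sanding_block',50),('end_p',50),('brooch1',56),('bail',208)): print(n,k,[(round(a['confidence'],2),np.round(onz(a['position'],z,i,st))) for a in tip_of(k,i)[:2]])
c=np.zeros((480,800,3),np.uint8); c[:,:400]=cv2.resize(sc['pixels'][180:360,220:440,::-1],(400,327)).copy() if 0 else cv2.resize(sc['pixels'][160:352,230:450,::-1],(400,480),interpolation=3)
c[:,400:]=cv2.resize(t['pixels'][150:360,195:405,::-1],(400,480),interpolation=3)
cv2.imwrite('pics/fin.png',c)
E
```

```text
20.025 [449.66288692 230.47396573 211.9104535 ] [-0.00710965  0.44233614  0.18109939]
w tray [(0.98, array([454., 167.,  50.]))]
w stand []
w cork_block [(0.91, array([362., 134.,  50.])), (0.66, array([450., 164.,  50.]))]
w sanding_block [(0.84, array([538., 209.,  50.]))]
w end_p [(0.67, array([451., 235.,  50.]))]
w brooch1 [(0.74, array([433., 169.,  56.])), (0.71, array([478., 163.,  56.]))]
w bail [(0.15, array([427., 197., 208.]))]
s tray [(0.86, array([455., 167.,  50.])), (0.7, array([475., 163.,  50.]))]
s stand [(0.68, array([442., 164.,   0.])), (0.17, array([436.,  57.,   0.]))]
s cork_block [(0.47, array([360., 138.,  50.]))]
s sanding_block [(0.79, array([538., 222.,  50.])), (0.58, array([ 493., -316.,   50.]))]
s end_p [(0.9, array([460.,  99.,  50.])), (0.74, array([450., 234.,  50.]))]
s brooch1 [(0.54, array([482., 160.,  56.])), (0.45, array([435., 184.,  56.]))]
s bail [(0.68, array([657., -55., 208.]))]
t tray [(0.75, array([542., 206.,  50.])), (0.35, array([ 451., -139.,   50.]))]
t stand [(0.33, array([631., 376.,   0.]))]
t cork_block [(0.5, array([366., 141.,  50.])), (0.34, array([677., -53.,  50.]))]
t sanding_block [(0.83, array([535., 205.,  50.])), (0.29, array([ 550., -136.,   50.]))]
t end_p [(0.72, array([448.,  98.,  50.])), (0.59, array([448., 230.,  50.]))]
t brooch1 [(0.58, array([423., 168.,  56.])), (0.47, array([480., 163.,  56.]))]
t bail [(0.55, array([664., -49., 208.]))]
```

View pics/fin.png

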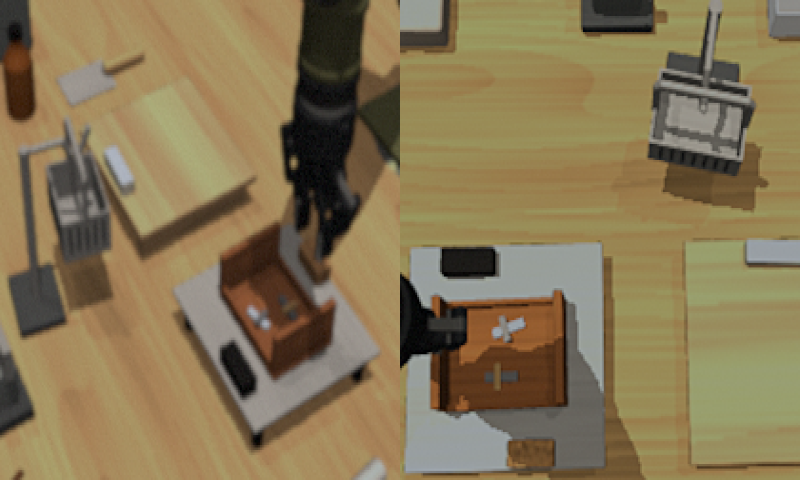

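The final view shows the tray centred on the stand with both brooches in it. The basket hangs in the hook's dip, the blocks are untouched, and the gripper is clear.

```bash
python3 -c "
from plant import *
print(finish_job())"
```

```text
the job is handed in; nothing more can be done
None
```

I handed the job in at about 20 s of the 64 s. The basket hangs released in the hook's throat, and the tray sits on the stand within about 5 mm of its centre with both brooches in it; no verdict came back.

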